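# Hang the tea infuser on the carousel's empty hook

## Robot

A 6-joint arm with a two-finger parallel gripper is mounted at the origin on a cart in front of the work surface, level with it; the furniture and walls round the work are solid. World frame = base frame: x ahead of the robot, y to its left, z up, the work surface at z = 0. Lengths are in mm, angles in rad, forces in N, time in s.
With the tool pointing down it reaches from about 400 to 825 mm from the base axis. Payload 7 kg.
Tool frame: the origin (TCP) lies at the very end of the fingers, on their centre line; the grasp point (between the pads) lies 19 mm behind it; z points along the fingers, y is the direction in which the jaws open and shut (so a half turn about z gives the same grasp; the last joint's range is limited). The gripper opens to 88 mm and grips with 3 to 60 N. Pads are 19 mm wide; open, the fingers measure 130 mm over their backs; the gripper's body (78 mm by 193 mm) begins 47 mm behind the grasp point.
Start: joints at [-0.907, 0.359, 0.012, 0, -1.224, -0.288], TCP at [247.709, -627.882, 226.561] pointing down, gripper open.
Joint ranges: [-3.07, 3.07], [-1.43, 2.12], [-1.02, 1.25], [-3.03, 1.67], [-3.05, -0], [-3.03, 3.03]. Speed limits (rad/s): [2.39, 2.39, 3.01, 3.14, 3.14, 3.14].

## Interface

Orientations are given as a unit quaternion [x, y, z, w].
In Python, from plant import bot gives the robot as it stands. Calls block until the motion is done:
- bot.move_ptp(position, orientation): joint-space move of the TCP to a pose.
- bot.line_to(position, velocity=150, ori=None): straight line of the TCP; ori=None keeps the orientation; velocity is the mean speed in mm/s.
- bot.move_joints(angles): joint-space move.
- bot.move_gripper(opening, force=None): finger opening in mm; force is the grip in N (None keeps the last); returns when the fingers have stopped.
- bot.pause(seconds).
- bot.solve_ik(position, orientation): joint angles nearest the present ones, or None.
- bot.read_state(): the state.
- bot.camera(name): name is "side" or "top"; returns the picture (480x640x3 uint8, red, green, blue); there is no depth.
- bot.get_calibration(name): a dict with "fx", "fy", "cx", "cy" (pixels), "view" (4x4, takes a point from world to camera coordinates). Camera axes: x right, y up, looking along -z (the intrinsics and any distortion apply to the point x, -y, -z); pixel columns grow to the right and rows downward; lengths in mm; the calibration is good to about 2 mm. A picture is of the moment at which its call begins. get_calibration takes no time and is no camera call.
A pose or a line that the arm cannot do raises bot.Unreachable and nothing moves.
- bot.close_job(): hands the job in, once; it reports no verdict.
The state is a dict: "t": time; "joint_pos": joint angles; "qvel": joint speeds; "tau": joint torques, N m; "tcp_pos": TCP position; "eef_rot": TCP orientation; "contact_force": force on the tool from outside, world axes, zero at the start; "moment": the same for the moment, N m; "width": finger opening in mm.
Only numpy, scipy, OpenCV 4.12 (cv2) and the standard library are available. Lean on these libraries where they do the work, as an engineer would, in place of code of your own. Each camera call takes 0.05 s, during which the arm holds its last target.

## Task

Put the tea infuser with the red loop away on the infuser carousel: first turn the carousel so that its one empty hook stands over the brass mark at the front of the base, then hang the infuser on that hook by its loop and let go. The hook should still be over the mark when you finish, with the infuser hanging straight and still; do not knock the infuser over or disturb the crockery round about.

Things in the scene. Friction and masses are not known exactly. Their poses are not given: they have to be found in the camera images.
- loop_centre (a point): Centre of the hole of the loose infuser's red loop, 110 mm above its underside. The upright loop is 6 mm round bar, 38 mm wide outside (along y), straight-sided from 95 to 122 mm above the underside; its hole is 26 mm wide and 41 mm high (lower face of the top bar 20 mm above this point); one looks through it along x. z is up. Same either way round (half a turn about z).
- infuser: Loose tea infuser, about 80 g, 136 mm high, upright on the surface left of the carousel: slotted steel basket 38 mm across and 42 mm high, domed lid 41 mm across up to 55 mm, thin stem, and the red loop from 83 to 136 mm. Origin at the centre of its underside, axes as loop_centre.
- free_hook (a point): The empty hook: point on its arm's axis, 110 mm out from the carousel's axis, 200 mm above the surface. x points along the arm inwards to the carousel's axis, z up. The arm is a horizontal 8 mm round bar whose end turns straight up here; the upturned end's top is 18 mm above this point.
- carousel: Infuser carousel: fixed dark wooden base disc 252 mm across, 14 mm high, with a 16 mm mast and a turning head of four arms, 90 degrees apart, alike in form and height (200 mm), from a 34 mm hub to 110 mm out. A finial over the hub ends 33 mm above the arms' axis. Origin under the base's centre; the base's front is its -x side.
- axis (a point): Point on the carousel's upright axis at the height of its arms' axes. Three arms carry infusers with blue, green and yellow loops, fixed to them: the loops, 38 mm wide, stand across the arms 93 mm out from the axis and reach 10 mm above the arms' axis; the baskets hang down to 74 mm above the surface. The arms are bare from 17 to 88 mm out. x points away from the brass mark, z up.
- front_mark (a point): Point on top of the base at the 18 mm brass dot at the base's front (the side towards the robot), 110 mm from the carousel's axis: the empty hook is to stand above it. Axes as axis.
- carousel_head (a joint): Turning angle of the carousel's head, rad, anticlockwise seen from above; 0 (or 2 pi) when the empty hook is exactly over the brass mark. It turns either way without stops in the way, with light friction (about 0.03 N m), and stays where it is left.
- tumbler_a: Drinking glass, 80 mm across, 100 mm high, at the far left; a bystander. Origin under its centre.
- tumbler_b: Second such glass beside it; a bystander.
- espresso_cup: White porcelain espresso cup, 62x80x56 mm, left; a bystander.
- pepper_mill: Dark wooden pepper mill, 58 mm across, 150 mm high, right front; a bystander.
- salt_shaker: Salt shaker, 44 mm across, 90 mm high, right front; a bystander.
Not all that is in view belongs to the job. Of the things like the infuser, leave any that is orange or pink; of the rest the smaller one is meant.

How it is judged (in metres and radians):
On the way, in this order (a step that is already met when the one before it is completed fails the run):
1. the empty hook has been turned to stand over the brass mark (within 30 mm, seen from above) and is still, while the infuser is not yet hung (horizontal distance between free_hook and front_mark below 0.03 m and velocity of joint carousel_head between -0.2 and 0.2 rad/s and contact force between infuser and carousel below 0.05 N), for 0.2 s.
2. the infuser's loop hangs on the empty hook, inside its upturned end (x of loop_centre in the frame of free_hook between -0.006 and 0.095 m and y of loop_centre in the frame of free_hook between -0.013 and 0.013 m and z of loop_centre in the frame of free_hook between -0.026 and -0.004 m and contact force between infuser and carousel above 0.2 N), for 0.2 s.
At the end, for the whole second after the job is handed in: The red-looped infuser hangs by its loop on the empty hook, between the hub and the upturned end, within 0.25 rad of upright and nearly still (under 0.1 m/s); the hook is within 35 mm of the brass mark seen from above; the head is still (horizontal distance between free_hook and front_mark below 0.035 m and x of loop_centre in the frame of free_hook between -0.006 and 0.095 m and y of loop_centre in the frame of free_hook between -0.013 and 0.013 m and z of loop_centre in the frame of free_hook between -0.026 and -0.004 m and angle between infuser's own z axis and vertical below 0.25 rad and linear speed of infuser below 0.1 m/s and velocity of joint carousel_head between -0.2 and 0.2 rad/s); the robot touches nothing.
It fails at once if the infuser is knocked over (tilted by more than 1 rad) (angle between infuser's own z axis and vertical above 1 rad).
It fails at once if a glass, the cup, the pepper mill or the salt shaker is shifted by more than 40 mm (distance of any of tumbler_a, tumbler_b, espresso_cup, pepper_mill, salt_shaker from where it was at the start of the episode above 0.04 m).
It also fails if it takes over 58 s, if anything falls off the work surface, if the arm or the gripper's body presses on something with over 40 N, if the wrist force passes 120 N, or if a joint passes its speed limit or range.

## Working session

There is one attempt and no reset: what is moved stays moved. The work goes in short steps, each a Python script; the robot and the scene stay as the last script left them, time stands still between calls to the robot, and variables do not carry over. Pictures are saved under pics/ and viewed, and the job is handed in when it is done.

```bash
ls; mkdir -p pics; python3 - <<'E'
from plant import bot
import cv2
for n in("side","top"):
    cv2.imwrite(f"pics/{n}0.png",bot.camera(n)[:,:,::-1]); c=bot.get_calibration(n); print(c)
print(bot.read_state())
E
```

```text
pics
{'fx': 618.5154950435847, 'fy': 618.5154950435847, 'cx': 325.8225807321828, 'cy': 236.77560597128286, 'view': array([[-9.12908179e-01, -4.08031637e-01, -1.04326266e-02,
         4.92084153e+02],
       [ 2.03315235e-01, -4.76752591e-01,  8.55201662e-01,
        -2.09181113e+02],
       [-3.53923116e-01,  7.78599480e-01,  5.18190388e-01,
        -1.30872806e+03],
       [ 0.00000000e+00,  0.00000000e+00,  0.00000000e+00,
         1.00000000e+00]])}
{'fx': 622.8991437469277, 'fy': 622.8991437469277, 'cx': 324.18464680001836, 'cy': 233.98430013241332, 'view': array([[ 2.11937189e-02, -9.99470911e-01,  2.46723238e-02,
         1.11106093e+00],
       [ 9.82976491e-01,  2.53361057e-02,  1.81976097e-01,
        -5.45228171e+02],
       [-1.82504916e-01,  2.03955640e-02,  9.82993376e-01,
        -1.83860646e+03],
       [ 0.00000000e+00,  0.00000000e+00,  0.00000000e+00,
         1.00000000e+00]])}
{'t': 0.1, 'joint_pos': array([-9.06915121e-01,  3.59319161e-01,  1.11517250e-02, -3.09266389e-04,
       -1.22411330e+00, -2.88099218e-01]), 'qvel': array([ 8.57853372e-05, -2.60043861e-03,  8.17030408e-04, -6.75782046e-05,
       -4.73000949e-04, -2.29597068e-04]), 'tau': array([-1.52336746e-03, -5.84163880e+01,  2.93749166e+01,  7.01550096e+00,
        1.01061471e-02, -5.53364100e-05]), 'tcp_pos': array([ 247.53525832, -627.49762158,  225.71427375]), 'eef_rot': array([-1.86735647e-01,  9.82409907e-01,  7.26324094e-04, -2.10860492e-04]), 'contact_force': array([ 0.35360444,  0.66813725, -0.52951142]), 'moment': array([-0.01875606, -0.01240664,  0.00958216]), 'width': 87.68587263825644}
```

View pics/side0.png

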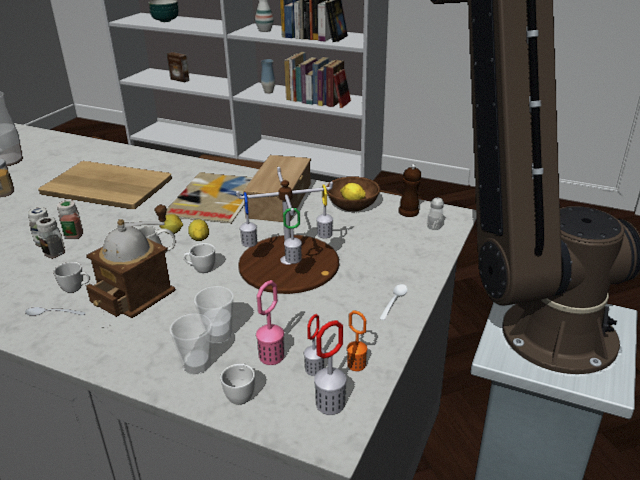

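View pics/top0.png

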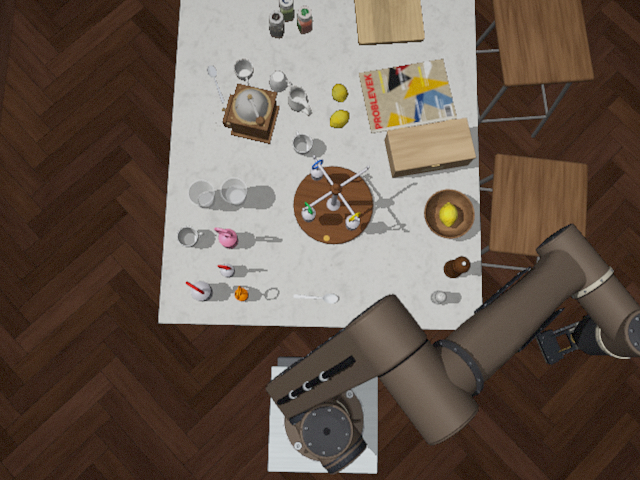

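Four loose infuser-like things are in view (side / top pixels):
- Pink: (270,340) / (227,238). Excluded by colour.
- Orange: (357,350) / (241,294). Excluded by colour.
- Large red: (330,370) / (200,290).
- Small red: (314,345) / (227,270).

The small red one fits, because it is the smaller of the two that remain. I'll confirm it in an enlarged crop.

```bash
python3 - <<'E'
import cv2,numpy as np
s=cv2.imread("pics/side0.png");t=cv2.imread("pics/top0.png")
a=cv2.resize(s[270:420,240:390],(400,400),interpolation=cv2.INTER_CUBIC)
b=cv2.resize(t[220:310,170:260],(400,400),interpolation=cv2.INTER_CUBIC)
cv2.imwrite("pics/c1.png",np.hstack([a,b]))
a=cv2.resize(s[160:300,225:365],(400,400),interpolation=cv2.INTER_CUBIC)
b=cv2.resize(t[150:250,285:385],(400,400),interpolation=cv2.INTER_CUBIC)
cv2.imwrite("pics/c2.png",np.hstack([a,b]))
E
```

```text
(no output)
```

View pics/c1.png

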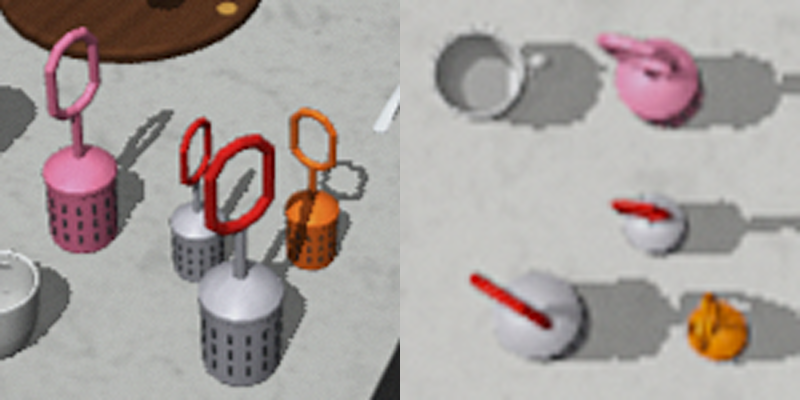

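View pics/c2.png

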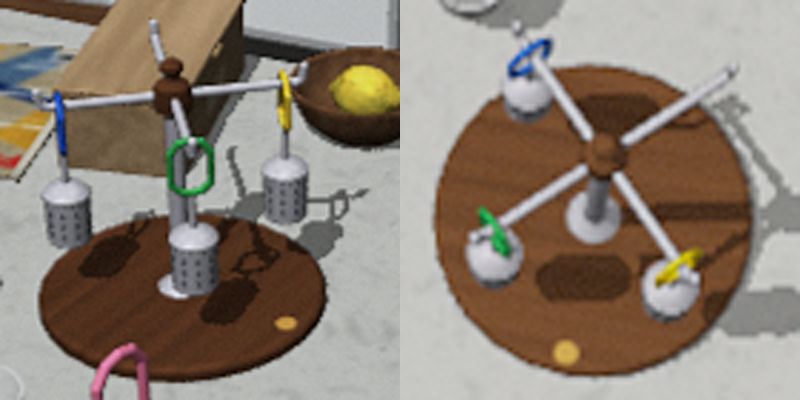

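The crop confirms it: the small red one is at side (314,345) and top (227,270), with a basket clearly narrower than the large red one's. The free hook is the bare arm in the top view, with its tip at about (369,167). The brass mark is at about (326,238). Next I'll locate these in the world frame.

```bash
cat > h.py <<'E'
import numpy as np,cv2
from plant import bot
def ray(n,uv):
    c=bot.get_calibration(n);V=c["view"];R=V[:3,:3];t=V[:3,3]
    d=R.T@np.array([(uv[0]-c["cx"])/c["fx"],-(uv[1]-c["cy"])/c["fy"],-1.]);return -R.T@t,d/np.linalg.norm(d)
def onz(n,uv,z):
    o,d=ray(n,uv);return o+d*(z-o[2])/d[2]
def tri(us,ut):
    o1,d1=ray("side",us);o2,d2=ray("top",ut)
    A=np.c_[d1,-d2];s=np.linalg.lstsq(A,o2-o1,rcond=None)[0]
    p,q=o1+s[0]*d1,o2+s[1]*d2;return (p+q)/2,np.linalg.norm(p-q)
def proj(n,p):
    c=bot.get_calibration(n);q=c["view"][:3,:3]@np.asarray(p,float)+c["view"][:3,3]
    return np.array([c["cx"]+c["fx"]*q[0]/-q[2],c["cy"]+c["fy"]*q[1]/q[2]])
def shot(n,f):
    im=bot.camera(n)[:,:,::-1].copy();cv2.imwrite("pics/"+f,im);return im
def blobs(im,lo,hi,box,mina=4):
    m=cv2.inRange(cv2.cvtColor(im,cv2.COLOR_BGR2HSV),lo,hi);k=np.zeros_like(m);x0,y0,x1,y1=box;k[y0:y1,x0:x1]=m[y0:y1,x0:x1]
    n,l,s,c=cv2.connectedComponentsWithStats(k);return [(s[i].tolist(),c[i].round(2),np.argwhere(l==i)[:,::-1]) for i in range(1,n) if s[i][4]>=mina]
E
python3 - <<'E'
from h import *
s=cv2.imread("pics/side0.png");t=cv2.imread("pics/top0.png")
red=((0,150,70),(6,255,255))
for n,im,box in(("side",s,(295,305,325,360)),("top",t,(215,260,240,280))):
    for b in blobs(im,*red,box):print(n,b[0],b[1])
ys=((15,110,120),(28,255,255))
for n,im,box in(("side",s,(310,262,335,285)),("top",t,(318,230,335,246))):
    for b in blobs(im,*ys,box):print(n,'mark',b[0],b[1],onz(n,b[1],14))
print('tip',onz("top",(368.75,167),215),'fin',onz("top",(335.75,188),230))
# basket/lid of small red: greyish bright; 
for nm,uv in dict(green=(0,0)).items():pass
for nm,c,box in(("blue",((105,120,60),(125,255,255)),(300,150,335,185)),("green",((55,100,50),(85,255,255)),(295,195,325,225)),("yellow",((22,150,120),(32,255,255)),(342,205,365,235))):
    for b in blobs(t,*c,box):print(nm,b[0],b[1],onz("top",b[1],192))
E
```

```text
side [308, 314, 17, 44, 250] [316.76 335.36]
top [218, 265, 13, 5, 29] [224.03 266.93]
side mark [321, 271, 8, 5, 30] [324.63 272.8 ] [ 5.42045901e+02 -5.06117273e-02  1.40000000e+01]
top mark [323, 235, 7, 7, 41] [326.   237.76] [540.03096619   7.30054356  14.        ]
tip [ 709.98901652 -104.43790309  215.        ] fin [642.31792188 -11.72796305 230.        ]
blue [312, 160, 11, 9, 31] [316.39 164.06] [721.3556636   43.44133293 192.        ]
green [305, 202, 8, 12, 36] [308.39 207.67] [593.00404467  62.99636375 192.        ]
yellow [349, 212, 11, 9, 36] [354.14 216.06] [572.23507495 -66.48947773 192.        ]
```

```bash
python3 - <<'E'
from h import *
s=cv2.imread("pics/side0.png");t=cv2.imread("pics/top0.png")
def grid(im,x0,y0,w,h,k):
    a=cv2.resize(im[y0:y0+h,x0:x0+w],None,fx=k,fy=k,interpolation=cv2.INTER_NEAREST)
    for i in range(0,w,10):cv2.putText(a,str(x0+i),(i*k,10),0,.35,(255,0,255));cv2.line(a,(i*k,0),(i*k,h*k),(255,0,255),1)
    for i in range(0,h,10):cv2.putText(a,str(y0+i),(0,i*k+10),0,.35,(255,0,255));cv2.line(a,(0,i*k),(w*k,i*k),(255,0,255),1)
    return a
a=grid(s,290,305,50,80,7);b=grid(t,205,255,50,40,8)
b=cv2.copyMakeBorder(b,0,560-320,0,0,cv2.BORDER_CONSTANT)
cv2.imwrite("pics/g1.png",np.hstack([a,b]))
a=grid(s,230,160,110,80,7);cv2.imwrite("pics/g2.png",a)
a=grid(t,290,150,85,97,6);cv2.imwrite("pics/g3.png",a)
for n in("side","top"):print(ray(n,(320,240))[0])
E
```

```text
[  28.56824101 1120.03325402  862.19606765]
[ 200.36820943   52.42384734 1906.52905107]
```

View pics/g1.png

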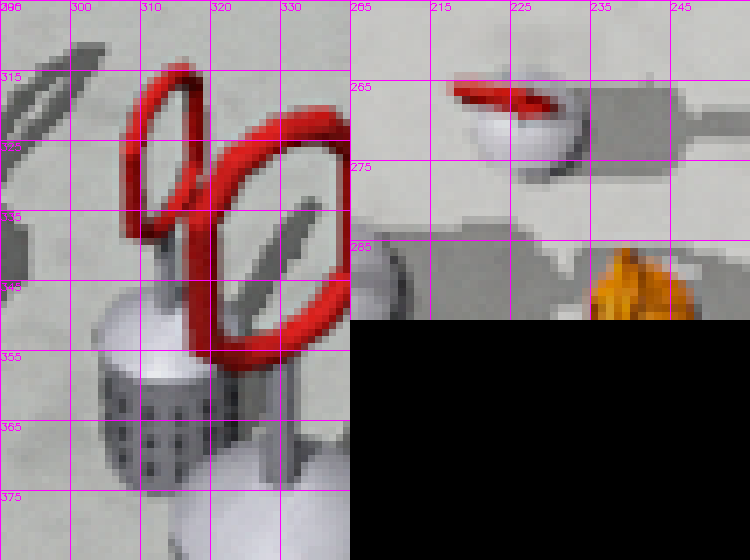

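View pics/g2.png

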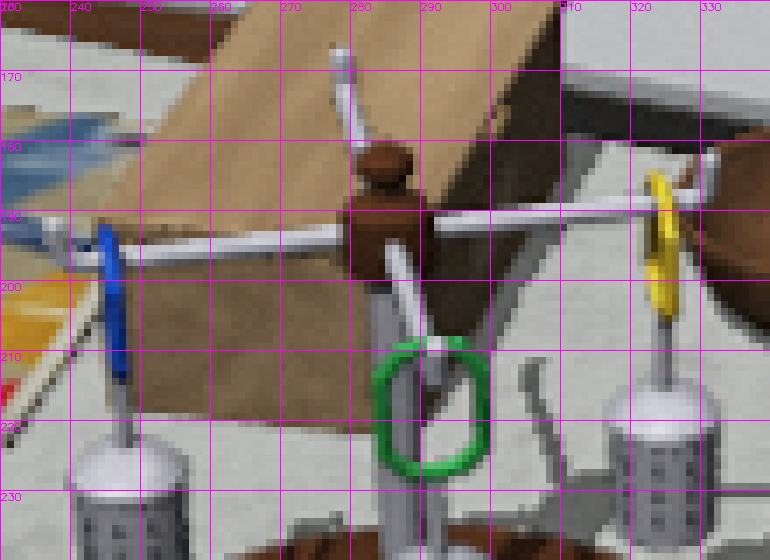

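View pics/g3.png

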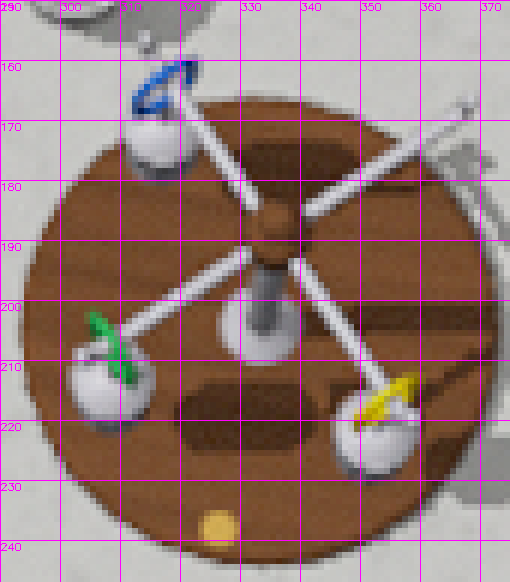

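```bash
python3 - <<'E'
from h import *
s=cv2.imread("pics/side0.png");t=cv2.imread("pics/top0.png")
m=lambda *a:print(*[np.round(x,1) if not isinstance(x,str) else x for x in a])
print("free",tri((279,167.5),(367,167.5)),"bl",tri((237.5,192.5),(314.5,157)),"ye",tri((331.5,183),(359,218)))
print("finial",tri((285,182),(335.8,187)),"mark",tri((324.6,272.8),(326,237.8)))
print("loop",tri((313.3,326.5),(224,266.9)), "onz110",onz("top",(224,266.9),112),onz("side",(313.3,326.5),110))
print("lid", onz("top",(226.8,270.5),42),"sidebase",onz("side",(312.5,370),4))
b=[b for b in blobs(t,(0,150,70),(6,255,255),(215,260,240,280))][0][2]
w=np.array([onz("top",p,112)[:2] for p in b.astype(float)])
u,sv,v=np.linalg.svd(w-w.mean(0));print(w.mean(0),sv,v[0],np.degrees(np.arctan2(v[0][1],v[0][0])),np.ptp(w@v[0]))
# disc
m=cv2.inRange(cv2.cvtColor(t,cv2.COLOR_BGR2HSV),(5,60,20),(18,255,170));k=np.zeros_like(m);k[160:250,285:380]=m[160:250,285:380]
c=max(cv2.findContours(k,cv2.RETR_EXTERNAL,cv2.CHAIN_APPROX_NONE)[0],key=cv2.contourArea)
h=cv2.convexHull(c);e=cv2.fitEllipse(h);print(e,onz("top",e[0],14))
E
```

```text
free (array([706.79226679, -98.95391839, 220.6510646 ]), np.float64(0.22086359338604256)) bl (array([735.36007598,  49.70874834, 216.00042324]), np.float64(1.561099873408855)) ye (array([559.6908308 , -79.09287435, 216.01207646]), np.float64(4.505535701969404))
finial (array([644.59909069, -11.70072933, 232.43397752]), np.float64(0.12252474289716478)) mark (array([538.80806711,   7.40360556,  19.61657864]), np.float64(0.18582013590222565))
loop (array([428.8033724 , 302.42338404, 113.50469293]), np.float64(0.7021645393892327)) onz110 [429.33159304 302.74982163 112.        ] [430.31577147 298.5496637  110.        ]
lid [427.59775549 303.59772825  42.        ] sidebase [431.64379219 304.67507943   4.        ]
[429.24424145 302.64624494] [52.21269084 11.30498989] [-0.14513579 -0.98941175] -98.34514245963098 35.197167069605655
((332.8587646484375, 204.80531311035156), (77.52202606201172, 79.40515899658203), 99.86304473876953) [644.97067909 -11.93475118  14.        ]
```

```bash
python3 - <<'E'
from h import *
s=cv2.imread("pics/side0.png");t=cv2.imread("pics/top0.png")
for nm,lo,hi,bt,bs in(("bigred",(0,150,70),(6,255,255),(180,275,215,305),(317,316,348,372)),("pink",(160,60,80),(178,255,255),(210,222,240,250),(255,275,290,370)),("orange",(7,170,80),(16,255,255),(230,280,252,304),(345,305,370,375))):
  for n,im,b in(("top",t,bt),("side",s,bs)):
    for q in blobs(im,lo,hi,b,8):
      P=q[2].astype(float); print(nm,n,q[0],q[1])
      if n=="top":print("  corners @150:",[onz(n,(x,y),150)[:2].round(0) for x,y in((q[0][0],q[0][1]),(q[0][0]+q[0][2],q[0][1]+q[0][3]))])
print("bigred top bar",tri((331,322),(193,286)))
print("big lid",onz("top",(202,292),60),"pink lid",onz("top",(229,239),60),"pink top",tri((269,284),(221,233)))
print("orange top",tri((357,314),(238.7,289)),onz("top",(242,295),45))
E
```

```text
bigred top [186, 282, 17, 12, 40] [193.65 286.98]
  corners @150: [array([379., 402.]), array([347., 352.])]
bigred side [317, 318, 26, 40, 393] [328.37 338.02]
pink top [214, 228, 24, 20, 295] [226.84 237.02]
  corners @150: [array([536., 332.]), array([480., 260.])]
pink side [256, 280, 28, 85, 1198] [268.76 330.63]
orange top [239, 286, 9, 15, 62] [243.16 292.79]
  corners @150: [array([371., 253.]), array([330., 226.])]
orange top [237, 295, 3, 5, 9] [237.78 297.  ]
  corners @150: [array([346., 257.]), array([332., 248.])]
orange side [347, 311, 20, 60, 544] [356.9  345.69]
bigred top bar (array([362.41250458, 372.08804098, 197.83913033]), np.float64(2.842474925839353))
big lid [359.87497906 370.89644757  60.        ] pink lid [520.54202131 299.30938316  60.        ] pink top (array([515.52867566, 305.54343799, 189.00283829]), np.float64(1.9345933690518966))
orange top (array([362.08449491, 254.61170843, 130.04311493]), np.float64(5.577561950328842)) [355.03019871 254.49198579  45.        ]
```

The axis is at about (645,-12), the mark bears 169.6° from it and the empty hook bears about -54.5°. The cheapest turn is about 136° clockwise, pushing the bare arm with closed fingers. The gripper body clears the neighbouring infusers at the later grasp.

```bash
cat >> h.py <<'E'
from scipy.spatial.transform import Rotation as Ro
def down(deg):
    a=np.radians(deg);y=np.array([np.cos(a),np.sin(a),0]);z=np.array([0,0,-1.]);x=np.cross(y,z)
    return Ro.from_matrix(np.c_[x,y,z]).as_quat()
AX=np.array([645.,-12.])
def pol(deg,r=57):a=np.radians(deg);return AX+r*np.array([np.cos(a),np.sin(a)])
E
python3 - <<'E'
from h import *
for d in(-10.4,169.6):
    for a in(-9.5,-60,-90,-130,-177):
        q=bot.solve_ik([*pol(a),190],down(d));print(d,a,None if q is None else np.round(q,2))
for d in(80,-100):
    for p in((429,303,92),(488,17,190),(560,4,170)):
        q=bot.solve_ik(list(p),down(d));print(d,p,None if q is None else np.round(q,2))
E
```

```text
-10.4 -9.5 [ 0.25  0.42  0.03  0.   -1.17  2.71]
-10.4 -60 [ 0.2   0.38 -0.04  0.   -1.15  2.76]
-10.4 -90 [ 0.19  0.34 -0.1   0.   -1.13  2.77]
-10.4 -130 [ 0.23  0.28 -0.19  0.   -1.1   2.73]
-10.4 -177 [ 0.31  0.24 -0.24  0.   -1.09  2.65]
169.6 -9.5 [ 0.25  0.42  0.03  0.   -1.17 -0.43]
169.6 -60 [ 0.2   0.38 -0.04  0.   -1.15 -0.38]
169.6 -90 [ 0.19  0.34 -0.1   0.   -1.13 -0.38]
169.6 -130 [ 0.23  0.28 -0.19  0.   -1.1  -0.41]
169.6 -177 [ 0.31  0.24 -0.24  0.   -1.09 -0.49]
80 (429, 303, 92) [ 0.99  0.25 -0.49  0.   -0.83 -2.73]
80 (488, 17, 190) [ 0.44  0.08 -0.44  0.   -1.05 -2.18]
80 (560, 4, 170) [ 0.36  0.22 -0.32  0.   -1.03 -2.1 ]
-100 (429, 303, 92) [ 0.99  0.25 -0.49  0.   -0.83  0.41]
-100 (488, 17, 190) [ 0.44  0.08 -0.44  0.   -1.05  0.96]
-100 (560, 4, 170) [ 0.36  0.22 -0.32  0.   -1.03  1.04]
```

```bash
python3 - <<'E'
from h import *
q=down(169.6)
p=bot.read_state()["tcp_pos"]
bot.line_to([p[0],p[1],330],velocity=200)
bot.move_gripper(0,force=20)
bot.move_ptp([*pol(-9.5),330],q)
bot.line_to([*pol(-9.5),190],velocity=120)
s=bot.read_state();print(s["t"],s["tcp_pos"].round(1),s["width"])
for a in np.linspace(-9.5,-160,13)[1:]:
    bot.line_to([*pol(a),190],velocity=90)
    s=bot.read_state();print(round(s["t"],2),round(a),s["contact_force"].round(1))
bot.pause(.2)
shot("top","t1.png");shot("side","s1.png")
E
```

```text
6.1833 [701.7 -21.4 191. ] 0.5388887575746603
6.47 -22 [-1.  -0.3  0.9]
6.77 -35 [0.5 0.3 0.6]
7.06 -47 [0.6 0.3 0.9]
7.35 -60 [ 0.6  0.7 -0.3]
7.64 -72 [-0.1 -0.6  0.2]
7.93 -85 [0.6 0.3 0.2]
8.22 -97 [-0.3 -0.4  0.5]
8.52 -110 [0.5 0.6 0. ]
8.81 -122 [-0.   0.3  0.1]
9.1 -135 [ 0.1 -0.4  1.4]
9.39 -147 [ 0.4 -0.   0.1]
9.68 -160 [-0.4  0.5 -0.2]
```

View pics/t1.png

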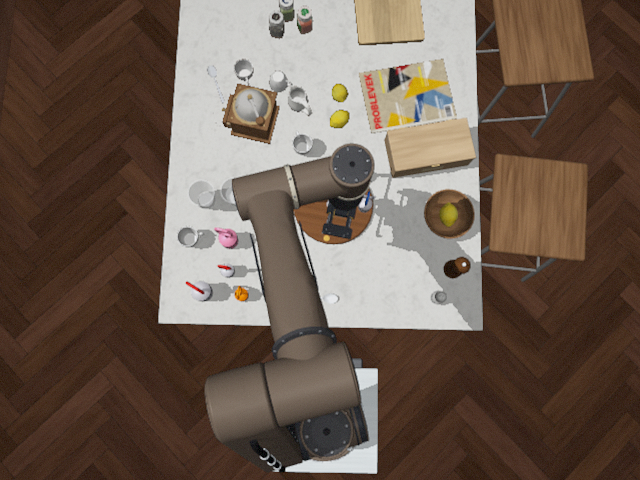

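View pics/s1.png

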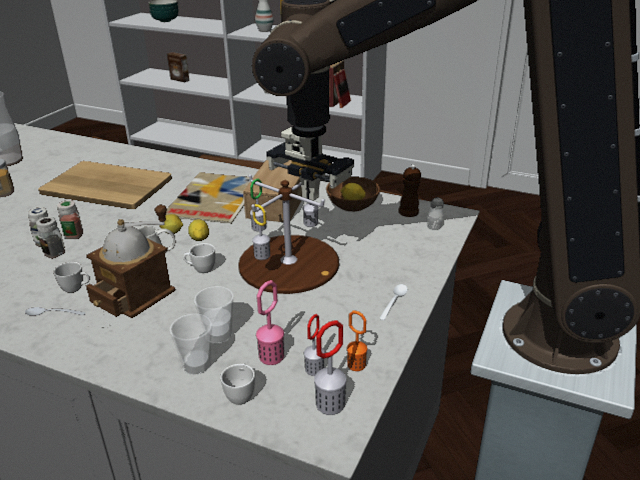

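The head followed. In the side view the free arm now points towards the viewer's right, with its tip at about (321,206). The green and yellow loops, at (256,187) and (260,215), are on the far left side. I'll finish the sweep slowly and check the tip.

```bash
python3 - <<'E'
from h import *
for a in(-168,-176.7):
    bot.line_to([*pol(a),190],velocity=40)
bot.pause(.3)
s=bot.read_state();print(s["t"],s["tcp_pos"].round(1))
im=shot("side","s2.png")
cv2.imwrite("pics/s2c.png",cv2.resize(im[170:290,230:350],(600,600),interpolation=cv2.INTER_NEAREST))
T=AX+110*np.array([np.cos(np.radians(169.6)),np.sin(np.radians(169.6))])
print(T,proj("side",[*T,217]),proj("side",[*T,200]),proj("side",[*T,14]))
E
```

```text
11.0 [588.1 -15.3 190. ]
[536.80713821   7.85710598] [324.28035999 200.12012182] [324.36911871 206.82668208] [325.27146808 275.00770763]
```

View pics/s2c.png

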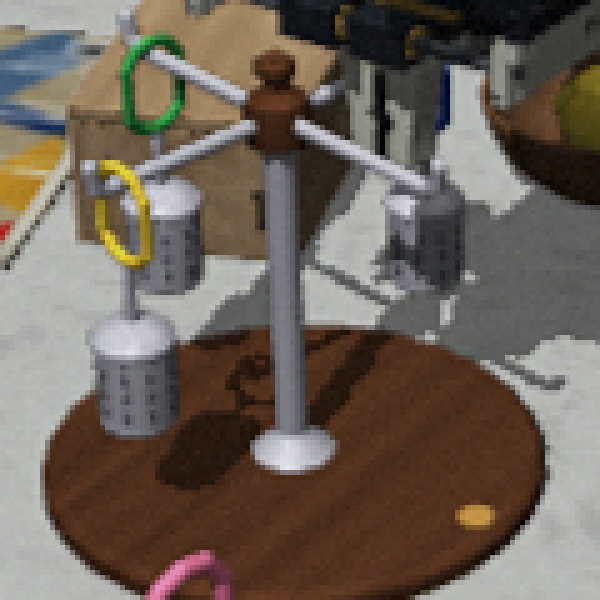

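```bash
python3 - <<'E'
from h import *
for uv,z in(((317.4,203),217),((316.6,207),200),((285,182),233)):
    p=onz("side",uv,z);d=p[:2]-AX;print(p,np.linalg.norm(d),np.degrees(np.arctan2(d[1],d[0])))
print(proj("side",[*AX,200]),proj("side",[*AX,233]))
for a in(150,155,160,165,170,175,180):print(a,proj("side",[*pol(a,110),200]),proj("side",[*pol(a,110),218]))
im=shot("top","t2.png");cv2.imwrite("pics/t2c.png",cv2.resize(im[150:250,285:385],(600,600),interpolation=cv2.INTER_NEAREST))
E
```

```text
[545.24362557  26.23046234 217.        ] 106.8311868763088 159.03125464129172
[552.53581239  15.41304922 200.        ] 96.44221719945132 163.48638070185476
[644.1141762  -10.68594458 233.        ] 1.5847477539783292 123.98448042997481
[285.55245744 194.45329749] [284.92004825 181.70141436]
150 [312.5088495  212.72232395] [312.33172407 205.53982631]
155 [315.94921802 211.38696159] [315.79631297 204.22199969]
160 [319.1205377  209.92689881] [318.98988989 202.78133562]
165 [321.99849448 208.35634336] [321.88796985 201.23187133]
170 [324.56222269 206.69023933] [324.46954941 199.58836739]
175 [326.79440273 204.94405561] [326.71720441 197.86609836]
180 [328.68129365 203.13358073] [328.61712168 196.08064977]
```

View pics/t2c.png

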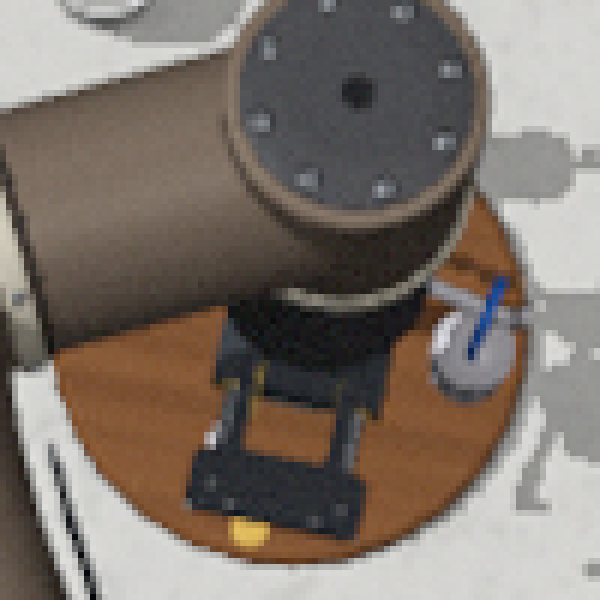

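The tip reads about 157–165° in the two views against 169.6° wanted. That is an overshoot of a few degrees, probably a wider finger. I'll back off, clear the view and measure it properly.

```bash
python3 - <<'E'
from h import *
bot.line_to([587,-30,190],velocity=60)
bot.line_to([587,-30,330],velocity=250)
bot.move_ptp([429,250,330],down(-100))
bot.pause(.2)
a=shot("top","t3.png");b=shot("side","s3.png")
a=cv2.resize(a[150:250,285:385],(400,400),interpolation=cv2.INTER_NEAREST)
b=cv2.resize(b[170:290,230:350],(400,400),interpolation=cv2.INTER_NEAREST)
cv2.imwrite("pics/c3.png",np.hstack([a,b]));print(bot.read_state()["t"])
E
```

```text
13.7333
```

View pics/c3.png

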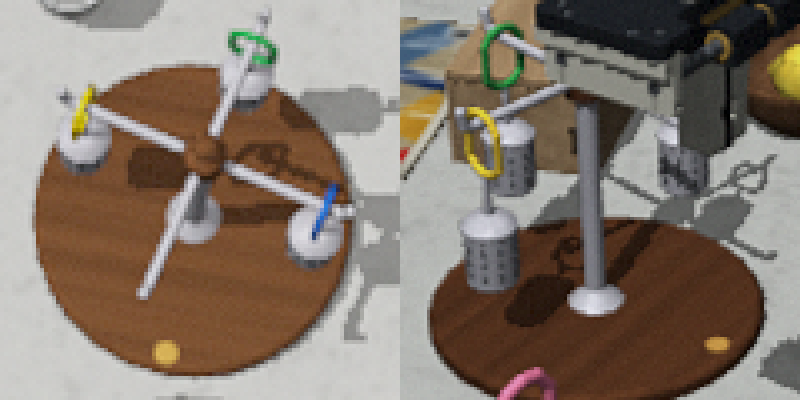

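```bash
python3 - <<'E'
from h import *
P={k:onz("top",uv,217)[:2] for k,uv in dict(free=(320.75,223.6),green=(351.2,154),yel=(301.75,174.2),blue=(372.5,203)).items()}
for k,p in P.items():print(k,p,np.linalg.norm(p-AX),np.degrees(np.arctan2(*(p-AX)[::-1])))
print((P['free']+P['green'])/2,(P['yel']+P['blue'])/2, onz("top",(325.9,238),14))
E
```

```text
free [543.02498069  27.49342626] 109.35554526818426 158.8293465372232
green [746.14063718 -54.19378284] 109.58897663430358 -22.644888455036252
yel [683.03179224  83.95088973] 103.21332501358023 68.37824607973562
blue [ 605.43357673 -115.58483659] 110.88426498945731 -110.9054163750974
[644.58280894 -13.35017829] [644.23268448 -15.81697343] [539.27050497   7.59373883  14.        ]
```

The clear top view puts the hook tip at (321,224), which bears about 158.7°. That is roughly 20 mm past the mark, so I'll correct it. I'll straddle the arm with the jaws tangential at the mark's bearing and close lightly, which centres the arm exactly.

```bash
python3 - <<'E'
from h import *
q=down(-100.8)
bot.move_gripper(60,force=5)
bot.move_ptp([580.9,-0.6,300],q)
bot.line_to([580.9,-0.6,182],velocity=120)
bot.move_gripper(24,force=5)
bot.move_gripper(9,force=4)
bot.pause(.2)
s=bot.read_state();print(s["t"],s["width"],s["tcp_pos"],s["contact_force"])
bot.move_gripper(40,force=5)
bot.line_to([580.9,-0.6,300],velocity=200)
bot.move_ptp([429.2,302.7,300],down(-98.4))
bot.move_gripper(60)
bot.pause(.1)
a=shot("top","t4.png");b=shot("side","s4.png")
a=cv2.resize(a[150:250,285:385],(400,400),interpolation=cv2.INTER_NEAREST)
b=cv2.resize(b[230:390,230:390],(400,400),interpolation=cv2.INTER_NEAREST)
cv2.imwrite("pics/c4.png",np.hstack([a,b]));s=bot.read_state();print(s["t"],s["tcp_pos"],s["width"])
E
```

```text
18.6333 9.146600512197443 [580.87116284  -0.6266983  181.98570426] [-0.57498359  0.42786629  0.76202221]
22.2 [429.16927464 302.73031674 300.00319126] 59.98813658296946
```

View pics/c4.png

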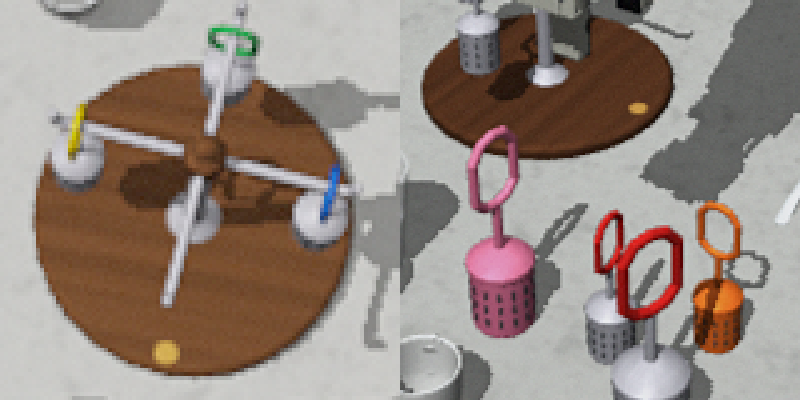

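View pics/t4.png

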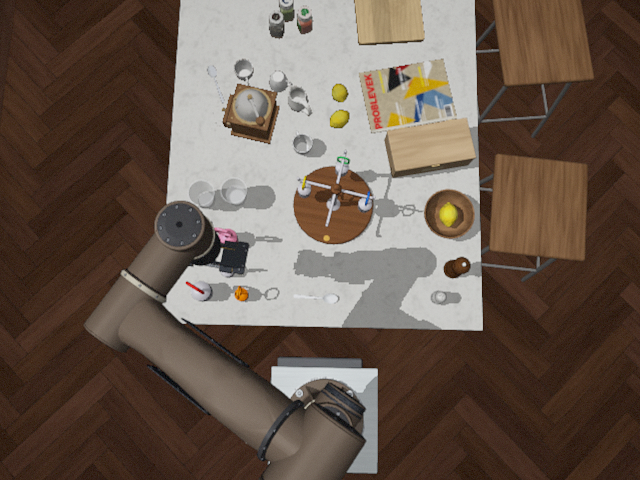

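The hook tip is now at (326.7,225), directly above the mark in bearing. I'll descend over the small red loop and check before closing.

```bash
python3 - <<'E'
from h import *
p=onz("top",(326.75,224.8),217);d=p[:2]-AX;print("tip",p,np.degrees(np.arctan2(d[1],d[0])))
bot.move_gripper(66)
bot.line_to([429.2,302.7,170],velocity=150)
bot.line_to([429.2,302.7,96],velocity=60)
a=shot("top","t5.png");b=shot("side","s5.png")
a=cv2.resize(a[220:320,170:270],(400,400),interpolation=cv2.INTER_NEAREST)
b=cv2.resize(b[290:390,270:370],(400,400),interpolation=cv2.INTER_NEAREST)
cv2.imwrite("pics/c5.png",np.hstack([a,b]));s=bot.read_state();print(s["t"],s["tcp_pos"],s["contact_force"])
E
```

```text
tip [540.07335407  10.81817854 217.        ] 167.73103514871102
25.0917 [429.35122861 302.90963203  96.40372091] [-0.28450175  0.51274147 -0.29442431]
```

View pics/c5.png

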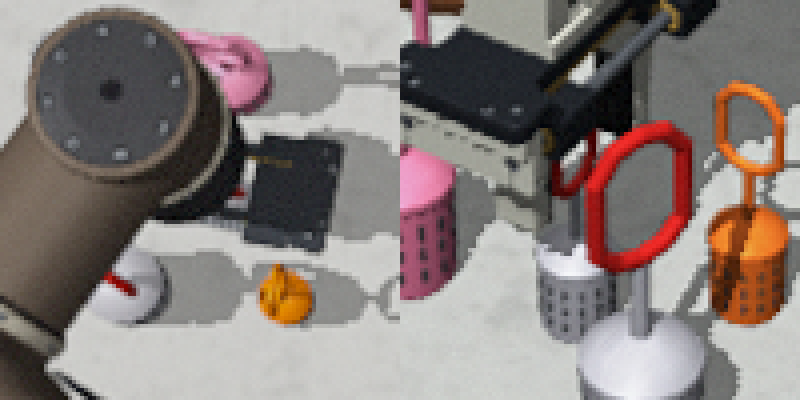

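The left finger stands at the loop's near side, the loop at side (414→313,332) lies between the fingers, and the infuser is still upright. I'll close gently and lift.

```bash
python3 - <<'E'
from h import *
bot.move_gripper(44,force=10)
s=bot.read_state();print(s["width"],s["contact_force"].round(2))
bot.move_gripper(20,force=15)
s=bot.read_state();print(s["t"],s["width"],s["contact_force"].round(2))
if s["width"]>30:
    bot.line_to([429.2,302.7,200],velocity=80)
    bot.pause(.2)
    s=bot.read_state();print(s["t"],s["width"],s["contact_force"].round(2),s["tcp_pos"])
    a=shot("top","t6.png");b=shot("side","s6.png")
    a=cv2.resize(a[220:320,170:270],(400,400),interpolation=cv2.INTER_NEAREST)
    b=cv2.resize(b[240:390,240:390],(400,400),interpolation=cv2.INTER_NEAREST)
    cv2.imwrite("pics/c6.png",np.hstack([a,b]))
E
```

```text
44.113606282793384 [-0.    0.29  0.1 ]
26.0167 37.298098740554906 [-0.26  0.19  0.02]
27.6667 37.375735400672326 [-0.07 -1.48 -0.27] [429.11277783 302.58129125 199.62377562]
```

View pics/c6.png

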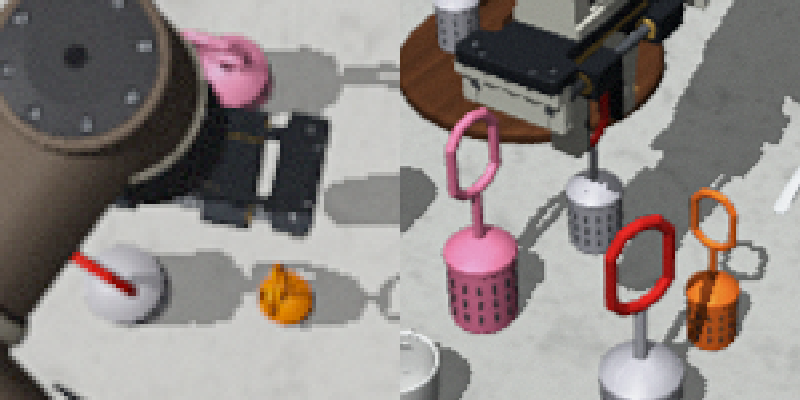

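The grip width is 37.3 mm on the 38 mm loop, and the infuser hangs upright and clear of its neighbours (side crop: basket at about (313,320)). I'll carry it to a point in front of the hook and check alignment.

```bash
python3 - <<'E'
from h import *
bot.line_to([482.8,19,194],velocity=170,ori=down(-101.3))
bot.pause(.2)
s=bot.read_state();print(s["t"],s["width"],s["tcp_pos"].round(1))
a=shot("top","t7.png");b=shot("side","s7.png")
a=cv2.resize(a[160:260,275:375],(400,400),interpolation=cv2.INTER_NEAREST)
b=cv2.resize(b[170:290,250:370],(400,400),interpolation=cv2.INTER_NEAREST)
cv2.imwrite("pics/c7.png",np.hstack([a,b]))
E
```

```text
29.8167 37.64934220216494 [482.8  19.4 194. ]
```

View pics/c7.png

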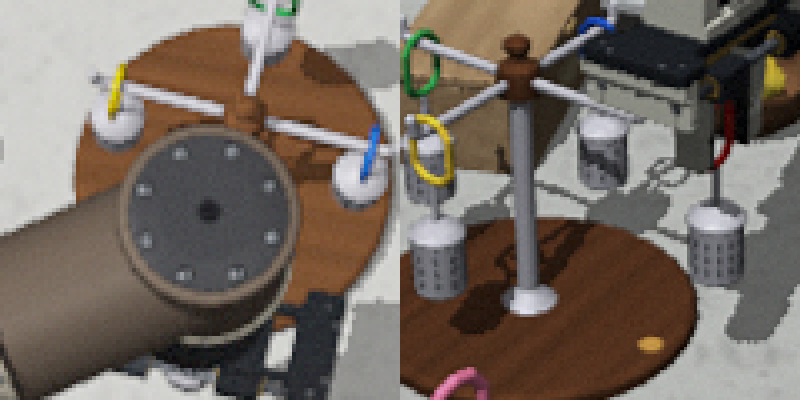

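```bash
python3 - <<'E'
from h import *
print(proj("side",[482.8,19,181]),proj("side",[482.8,19,139]),proj("side",[536.8,8.2,200]),proj("side",[536.8,8.2,217]))
im=cv2.imread("pics/s7.png");cv2.imwrite("pics/c7b.png",cv2.resize(im[185:265,300:380],(640,560),interpolation=cv2.INTER_NEAREST))
E
```

```text
[344.63099278 221.11544708] [344.53167268 237.31107961] [324.3094232  206.89432743] [324.22026605 200.18688917]
```

View pics/c7b.png

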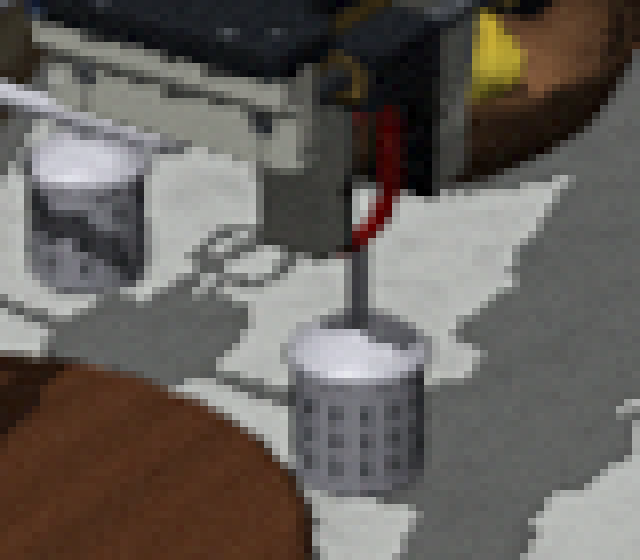

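The loop's bottom is seen at (344.7,220) against (344.6,221) predicted, and the hook elbow at (323,206.4) against (324.3,206.9). They agree to about 1 px, so I'll thread it.

```bash
python3 - <<'E'
from h import *
A=np.array([580.9,-.6]);d=np.array([-.981,.196])
for k in(75,60,45,32,20):
    bot.line_to([*(A+k*d),194],velocity=50)
    s=bot.read_state();print(round(s["t"],1),k,s["contact_force"].round(1),s["tcp_pos"].round(1),round(s["width"],1))
    if np.linalg.norm(s["contact_force"])>5:break
bot.pause(.1)
b=shot("side","s8.png");a=shot("top","t8.png")
a=cv2.resize(a[160:260,275:375],(400,400),interpolation=cv2.INTER_NEAREST)
b=cv2.resize(b[170:290,250:370],(400,400),interpolation=cv2.INTER_NEAREST)
cv2.imwrite("pics/c8.png",np.hstack([a,b]))
E
```

```text
30.6 75 [-0.3 -0.5 -1.5] [507.2  13.9 193.7] 37.4
31.0 60 [ 0.6  0.2 -1. ] [522.2  11.  193.8] 37.6
31.5 45 [-1.2  0.1 -0.5] [536.9   8.1 193.8] 37.1
31.9 32 [-0.4 -0.2 -0.5] [549.7   5.6 193.8] 37.6
32.3 20 [ 0.4 -0.5 -0.5] [561.4   3.2 193.8] 37.5
```

View pics/c8.png

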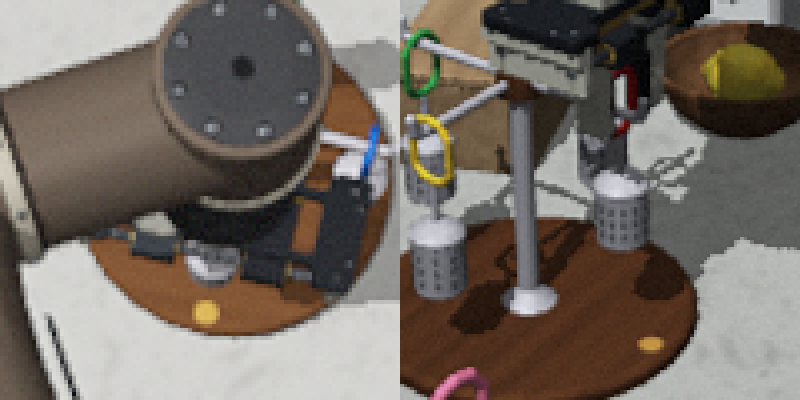

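No contact forces appeared, the other arms haven't moved, and the hook tip shows beyond the loop at crop (643,108). Now I'll lower and release.

```bash
python3 - <<'E'
from h import *
p=bot.read_state()["tcp_pos"]
for z in(180,175,172,171,170):
    bot.line_to([561.3,3.3,z],velocity=30)
    s=bot.read_state();print(round(s["t"],1),z,s["contact_force"].round(1),round(s["width"],1))
    if s["contact_force"][2]>3:break
bot.pause(.1)
im=shot("side","s9.png");cv2.imwrite("pics/c9.png",cv2.resize(im[170:260,290:380],(600,600),interpolation=cv2.INTER_NEAREST))
E
```

```text
33.1 180 [ 0.4 -0.4 -0. ] 37.3
33.4 175 [-0.2  0.1 -0.9] 37.5
33.6 172 [ 0.8  0.4 -0.3] 37.3
33.9 171 [ 0.2  0.2 -0.4] 37.5
34.1 170 [ 0.3  0.1 -0.7] 37.2
```

View pics/c9.png

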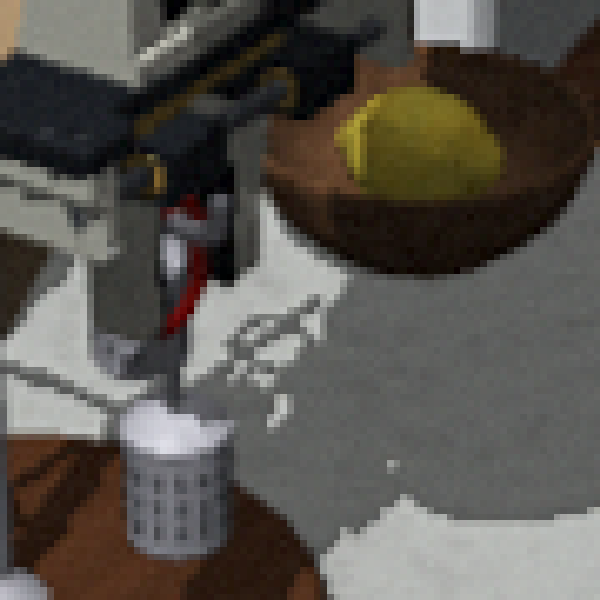

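```bash
python3 - <<'E'
from h import *
for z in(169,168,167,166):
    bot.line_to([561.3,3.3,z],velocity=20);bot.pause(.1)
    s=bot.read_state();print(round(s["t"],1),z,s["contact_force"].round(1),round(s["width"],1))
    if s["contact_force"][2]>2.5:break
bot.move_gripper(44,force=5)
bot.pause(.3)
im=shot("side","s10.png");cv2.imwrite("pics/c10.png",cv2.resize(im[170:260,290:380],(600,600),interpolation=cv2.INTER_NEAREST))
s=bot.read_state();print(s["t"],s["contact_force"].round(1))
E
```

```text
34.6 169 [-1.3 -0.1  5. ] 37.4
35.4083 [-0.6  0.1  0.4]
```

View pics/c10.png

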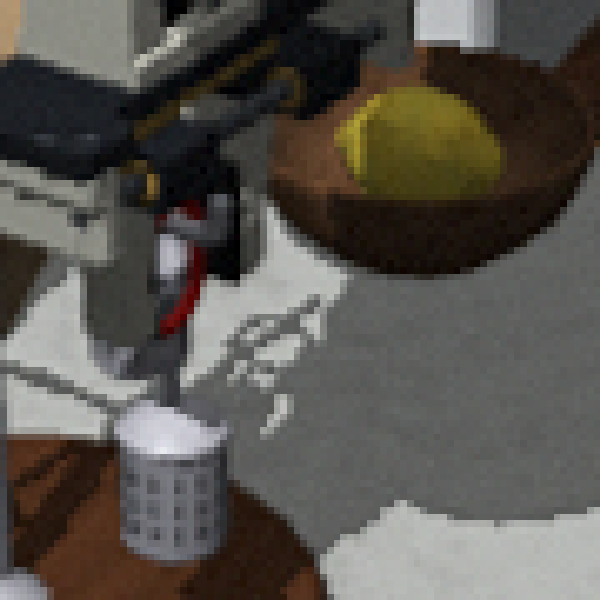

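The bar rested on the arm (5 N) and the infuser stays on the hook after opening. I'll open further, withdraw straight up and check.

```bash
python3 - <<'E'
from h import *
bot.move_gripper(58,force=5)
bot.line_to([561.3,3.3,330],velocity=110)
bot.move_ptp([420,-280,350],down(-101.3))
bot.pause(.8)
b=shot("side","s11.png");a=shot("top","t11.png")
a=cv2.resize(a[150:250,285:385],(400,400),interpolation=cv2.INTER_NEAREST)
b=cv2.resize(b[170:290,230:350],(400,400),interpolation=cv2.INTER_NEAREST)
cv2.imwrite("pics/c11.png",np.hstack([a,b]));print(bot.read_state()["t"])
E
```

```text
39.65
```

View pics/c11.png

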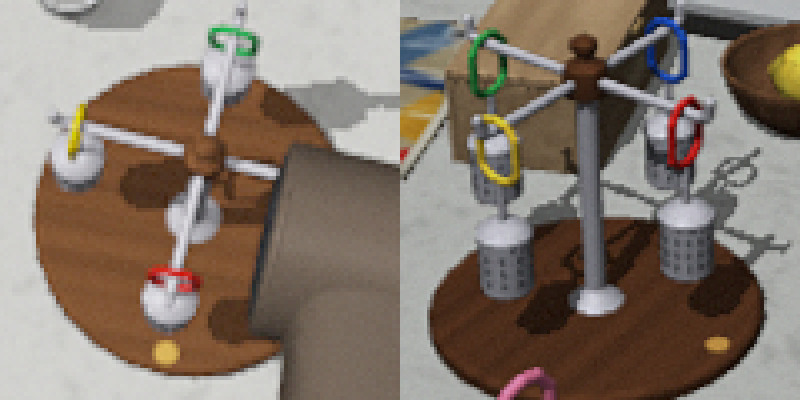

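View pics/t11.png

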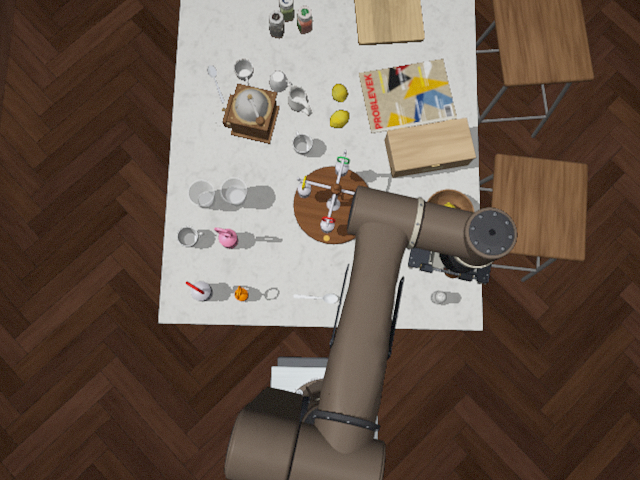

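The red infuser hangs upright inside the upturned end (side: loop about (315,209)). The arm's bearing is unchanged, the hook is over the mark in the top view, and the robot is clear. I'm handing in.

```bash
python3 - <<'E'
from h import *
print(bot.read_state()["contact_force"].round(1));bot.close_job()
E
```

```text
[ 1.  -0.2 -0.3]
the job is handed in; nothing more can be done
```

The infuser with the red loop is hanging on the empty hook over the brass mark, and the job is handed in at about 40 s of the 58 s allowed. No verdict was reported.

- **Turning the carousel:** I pushed the empty arm about 136° clockwise with closed fingers. It overshot the mark by about 11° (around 20 mm). I corrected that by straddling the arm and closing the jaws lightly, which centred it on the mark's bearing.
- **Hanging the infuser:** I took the smaller red infuser by the sides of its loop (37.3 mm measured, 38 mm given). I threaded the loop over the upturned end without contact, lowered it until it bore on the arm (5 N), and let go.
- **Last checks:** The final side picture shows the infuser hanging straight inside the upturned end. The top picture shows the arm still lined up with the mark, the visible crockery where it was, and the robot clear of everything.
- **Not seen at the end:** The pepper mill was hidden under the gripper in the last top picture. The gripper passed well above it, at 350 mm.
- **Disagreements:** The two cameras placed the mark about 7 mm apart in y. The hook's bearing read 167.7° by camera and 169.2° from the jaws, about 3 mm at the hook and well inside the limit.

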